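Take the brass setting master out of the gauge tray

TASK

Lift the brass setting master by its stem straight up out of its pocket in the blue gauge tray, carry it over and stand it upright on the white work board, its whole foot on the board. Keep hold of it until it stands on the board, do not drop it, then let go. Leave the steel and the black master in their pockets.

Things in the scene. Friction and masses are not known exactly. Their poses are not given: they have to be found in the camera images.
- brass_master: brass-yellow, round foot 50 x 16 mm thick, upright round stem 16 mm thick, top 58 mm above the underside; 0.3 kg. Origin: centre of underside, z up the stem. Sits in one of 3 pockets (53 mm wide, 18 deep, 80 mm apart in a row) of a fixed blue tray, 84 x 250 x 24 mm; place, direction and order vary. Its foot lies 2 mm below the tray's top; only the stem stands out, 40 mm above the tray
- steel_master: bright grey steel setting master of the same shape and size as the brass one, in another pocket of the same tray; bystander, stays there. Origin: centre of its underside, z up along the stem
- black_master: black setting master of the same shape and size as the brass one, in another pocket of the same tray; bystander, stays there. Origin: centre of its underside, z up along the stem
- work_board: white rectangular work board lying flat on the bench to the right of the tray, fixed, 215 mm (its x) by 190 mm (its y), 8 mm thick. Origin: centre of its underside; its top face is at z = +8 mm, z up
Things that resemble listed ones, but are neither listed nor needed, are in the scene too. Of the things that look like the brass_master, the largest one is meant.

How it is judged (in metres and radians):
On the way, in this order (a step that is already met when the one before it is completed fails the run):
1. the brass master is held by the fingers and lifted clear out of its pocket (underside above 35 mm) (height (world z) of brass_master above 0.035 m and contact force between brass_master and the fingers above 0.5 N), for 0.1 s.
2. still held by the fingers, its underside is brought to within 15 mm of the board's top (x of brass_master in the frame of work_board between -0.088 and 0.088 m and y of brass_master in the frame of work_board between -0.075 and 0.075 m and z of brass_master in the frame of work_board below 0.023 m and contact force between brass_master and the fingers above 0.5 N), for 0.05 s.
At the end, for the whole second after the job is handed in: The brass master stands on the board, its underside within 5 mm of the board's top, its foot on the board (centre within 88 mm along and 75 mm across of the board's centre), upright within 0.1 rad, at rest, and the steel and black masters are within 12 mm of where they started (x of brass_master in the frame of work_board between -0.088 and 0.088 m and y of brass_master in the frame of work_board between -0.075 and 0.075 m and z of brass_master in the frame of work_board between 0.004 and 0.013 m and angle between brass_master's own z axis and vertical below 0.1 rad and linear speed of brass_master below 0.02 m/s and distance of each of steel_master, black_master from where it was at the start of the episode below 0.012 m); the robot touches nothing.
It fails at once if the steel or the black master is pulled out of place (moved over 12 mm) (distance of any of steel_master, black_master from where it was at the start of the episode above 0.012 m).
It also fails if it takes over 40 s, if anything falls off the work surface, if the arm or the gripper's body presses on something with over 40 N, if the wrist force passes 120 N, or if a joint passes its speed limit or range.

ROBOT

A 7-joint arm with a two-finger parallel gripper is mounted at the origin on the work surface; the furniture and walls round the work are solid. World frame = base frame: x ahead of the robot, y to its left, z up, the work surface at z = 0. Lengths are in mm, angles in rad, forces in N, time in s.
With the tool pointing down it reaches from about 425 to 1025 mm from the base axis. Payload 9.4 kg.
Tool frame: the origin (TCP) lies at the very end of the fingers, on their centre line; the grasp point (between the pads) lies 19 mm behind it (robot.grip_depth is the distance from the TCP to the grasp point, in mm); z points along the fingers, y is the direction in which the jaws open and shut (so a half turn about z gives the same grasp; the last joint's range is limited). The gripper opens to 85 mm and grips with 20 to 120 N. Pads are 22 mm wide; open, the fingers measure 114 mm over their backs; the gripper's body (76 mm by 85 mm) begins 54 mm behind the grasp point. The pads swing forward as they close: fully open they stand 13 mm farther back than shut.
Start: joints at [-1.398, 0.599, -0.003, 1.599, 0.002, 0.943, -0.08], TCP at [179.232, 702.496, 231.275] pointing down, gripper open.
Joint ranges: [-2.57, 2.57], [-0.35, 1.97], [-1.29, 1.29], [0.11, 2.56], [-1.05, 4.19], [0.11, 1.86], [-2.63, 2.63]. Speed limits (rad/s): [2.22, 2.22, 3.01, 3.01, 3.14, 3.14, 3.14].

INTERFACE

Orientations are given as a rotation vector (axis times angle).
In Python, from workcell import robot gives the robot as it stands. The module is installed in compiled form; this text tells all that it offers. Calls block until the motion is done:
- robot.movep(position, orientation): joint-space move of the TCP to a pose.
- robot.line_to(position, frame=None, velocity=150, stop_force=None): straight line of the TCP; frame=None keeps the orientation; velocity is the mean speed in mm/s. With stop_force (N) it stops when the force on the tool has changed by that much, and returns True; else False.
- robot.goto_joints(angles): joint-space move.
- robot.open_gripper() and robot.grab(): open the fingers fully, or close them until they stop; the grip force is fixed at half the most.
- robot.pause(seconds).
- robot.ik(position, orientation): joint angles nearest the present ones, or None.
- robot.state(): the state.
- robot.read_camera(name): name is "scene" or "side" or "wrist"; returns a dict with "frame" (420x560x3 uint8, blue, green, red), "depth" (420x560 float32, mm along the optical axis (not along the pixel's ray), 0 where there is no reading), "mtx" (3x3 intrinsics, pixels), "extrinsics" (4x4, takes a point from camera to world coordinates). Camera axes: x right, y up, looking along -z (the intrinsics and any distortion apply to the point x, -y, -z); pixel columns grow to the right and rows downward; lengths in mm; the calibration is good to about 2 mm. A picture is of the moment at which its call begins.
A pose or a line that the arm cannot do raises robot.MotionError and nothing moves.
- robot.finish_job(): hands the job in, once; it reports no verdict.
The state is a dict: "t": time; "joints": joint angles; "qvel": joint speeds; "effort": joint torques, N m; "ee_pos": TCP position; "ee_rot": TCP orientation; "ft_force": force on the tool from outside, world axes, zero at the start; "moment": the same for the moment, N m; "grip_width": opening from 0.0 (shut) to 1.0 (fully open).
Only numpy, scipy, OpenCV 4.12 (cv2) and the standard library are available. Lean on these libraries where they do the work, as an engineer would, in place of code of your own. Each camera call takes 0.05 s, during which the arm holds its last target.

## Working session

There is one attempt and no reset: what is moved stays moved. The work goes in short steps, each a Python script; the robot and the scene stay as the last script left them, time stands still between calls to the robot, and variables do not carry over. Pictures are saved under pics/ and viewed, and the job is handed in when it is done.

```bash
mkdir -p pics
python3 - <<'E'
from workcell import robot
import cv2, numpy as np
for n in ["scene","side","wrist"]:
    c=robot.read_camera(n); cv2.imwrite(f"pics/{n}0.png",c["frame"]); np.savez(f"{n}0.npz",**c)
    print(n,c["mtx"].round(1).tolist(),c["extrinsics"].round(3).tolist(),[k for k in c])
s=robot.state();print(s)
E
```

```text
scene [[484.4, 0.0, 276.1], [0.0, 484.4, 199.4], [0.0, 0.0, 1.0]] [[-0.619, 0.436, -0.653, -188.597], [-0.785, -0.328, 0.525, 671.172], [0.015, 0.838, 0.545, 589.995], [0.0, 0.0, 0.0, 1.0]] ['frame', 'depth', 'mtx', 'extrinsics']
side [[419.1, 0.0, 281.2], [0.0, 419.1, 209.5], [0.0, 0.0, 1.0]] [[0.977, 0.108, -0.182, 289.223], [-0.211, 0.434, -0.876, -590.676], [-0.016, 0.894, 0.448, 423.156], [0.0, 0.0, 0.0, 1.0]] ['frame', 'depth', 'mtx', 'extrinsics']
wrist [[318.1, 0.0, 274.5], [0.0, 318.1, 209.9], [0.0, 0.0, 1.0]] [[0.247, -0.928, -0.277, 109.127], [0.969, 0.237, 0.072, 720.85], [-0.002, -0.287, 0.958, 373.428], [0.0, 0.0, 0.0, 1.0]] ['frame', 'depth', 'mtx', 'extrinsics']
{'t': 0.15, 'joints': array([-1.39768971,  0.59996691, -0.00252672,  1.59993339,  0.00179992,
        0.94290765, -0.07980109]), 'qvel': array([-3.93900057e-05, -1.25060306e-03,  1.44292715e-03, -2.60679199e-03,
       -1.69438143e-03, -1.00500750e-04,  8.62530060e-05]), 'effort': array([ 3.63874089e-03, -7.76999688e+01,  1.56660832e+00, -2.58235037e+01,
        1.24521082e-02,  6.80009922e-03, -1.54067760e-05]), 'ee_pos': array([179.16236213, 702.15190838, 230.60166261]), 'ee_rot': array([-3.91304815e-01, -3.11710091e+00,  1.90556859e-03]), 'ft_force': array([-0.96900825, -0.79693525, -0.17362882]), 'moment': array([ 0.03957066,  0.03667024, -0.06665584]), 'grip_width': 1.0009189445344095}
```

View pics/scene0.png

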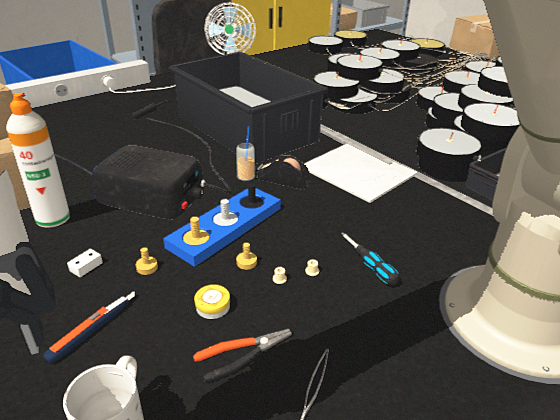

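View pics/side0.png

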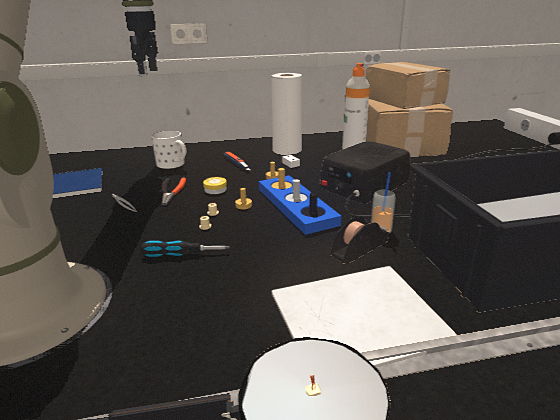

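View pics/wrist0.png

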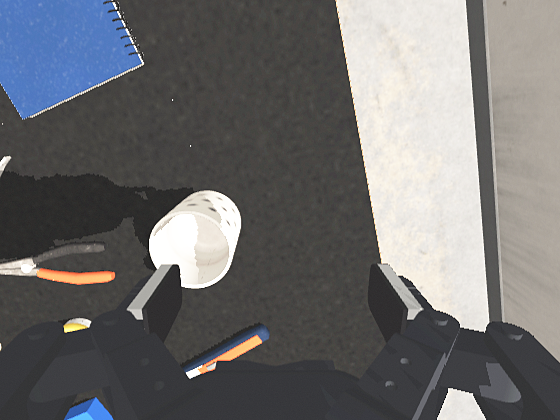

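Scene view: there are three brass candidates, at (196,230) in the blue tray and loose ones at (147,261) and (246,257). The tray one fits: it sits in a pocket and looks largest. I'll confirm its size and measure its position.

```bash
cat > h.py <<'E'
import numpy as np, cv2
def load(n): return dict(np.load(n))
def cloud(c):
    h,w=c["depth"].shape; K=c["mtx"]; d=c["depth"]
    u,v=np.meshgrid(np.arange(w),np.arange(h))
    p=np.stack([(u-K[0,2])/K[0,0]*d,-(v-K[1,2])/K[1,1]*d,-d],-1)
    E=c["extrinsics"]; P=p@E[:3,:3].T+E[:3,3]; P[d<=0]=np.nan
    return P
def onplane(c,uv,z):
    K=c["mtx"];E=c["extrinsics"]; uv=np.atleast_2d(uv).astype(float)
    r=np.stack([(uv[:,0]-K[0,2])/K[0,0],-(uv[:,1]-K[1,2])/K[1,1],-np.ones(len(uv))],-1)@E[:3,:3].T
    return E[:3,3]+r*((z-E[2,3])/r[:,2])[:,None]
E
python3 - <<'E'
from h import *
np.set_printoptions(precision=1,suppress=True)
for n in ["scene","side"]:
    c=load(n+"0.npz"); P=cloud(c); hsv=cv2.cvtColor(c["frame"],cv2.COLOR_BGR2HSV)
    H,S,V=cv2.split(hsv)
    print("==",n)
    m=((H>105)&(H<125)&(S>150)&(V>60)&(np.abs(P[...,2]-24)<8)).astype(np.uint8)
    k,l,st,ce=cv2.connectedComponentsWithStats(m)
    i=1+np.argmax(st[1:,4]); q=P[l==i]; q=q[np.abs(q[:,2]-24)<4]
    print("tray",ce[i],st[i],cv2.minAreaRect(q[:,:2].astype(np.float32)),np.nanmedian(q[:,2]))
    m=((H>15)&(H<28)&(S>120)&(V>70)).astype(np.uint8)
    k,l,st,ce=cv2.connectedComponentsWithStats(m)
    for i in range(1,k):
        if st[i,4]>40:
            q=P[l==i]; q=q[~np.isnan(q[:,0])]
            if len(q)<20: continue
            top=q[q[:,2]>np.percentile(q[:,2],98)-5]
            print("brass",ce[i],st[i,4],"z",q[:,2].min(),q[:,2].max(),"ext",np.ptp(q,axis=0),"top",np.mean(top,axis=0),(top[:,:2].min(0)+top[:,:2].max(0))/2)
    # board
    m=((S<40)&(V>150)&(np.abs(P[...,2]-8)<6)).astype(np.uint8)
    k,l,st,ce=cv2.connectedComponentsWithStats(m)
    i=1+np.argmax(st[1:,4]); q=P[l==i]
    print("board",ce[i],st[i],cv2.minAreaRect(q[:,:2].astype(np.float32)),np.median(q[:,2]))
    # everything tall
    f=c["frame"]
c=load("scene0.npz")["frame"]; cv2.imwrite("pics/cropA.png",cv2.resize(c[170:300,110:310],None,fx=4,fy=4,interpolation=cv2.INTER_CUBIC)[:600])
E
```

```text
== scene
tray [221.5 224. ] [ 164  188  117   72 2268] ((498.2164306640625, 249.67567443847656), (87.91448974609375, 254.54916381835938), 12.407584190368652) 23.693135287033442
brass [286.6  22.3] 3569 z -271.0758822675957 176.3952145993826 ext [1452.7 1774.6  447.5] top [2109.3 -940.3   47.7] [1603.3 -657.1]
brass [ 14.9 102. ] 73 z 245.08732818927604 271.86352525713284 ext [16.6 20.1 26.8] top [736.5 521.6 270.5] [736.8 521.1]
brass [ 14.3 139. ] 109 z 138.2286861000086 209.33034269235958 ext [143.7  14.6  71.1] top [722.4 547.4 207.1] [723.6 546.2]
brass [195.2 233.3] 382 z -2.192116600112172 65.31747982361435 ext [117.1  75.5  67.5] top [478.9 329.9  62.5] [479.4 327.4]
brass [246. 258.] 367 z -2.4124259637362684 44.437124884911896 ext [76.7 57.2 46.8] top [379.1 281.9  41.8] [379.7 280.4]
brass [145.8 263. ] 400 z -2.259912386046267 45.65021232066749 ext [83.2 44.3 47.9] top [477.5 433.6  42.5] [478.  432.7]
brass [212.8 303.6] 215 z -3.4736860120520987 24.862643625293572 ext [82.8 69.5 28.3] top [306.4 391.3  21.9] [323.4 389.3]
brass [204.4 294. ] 55 z 20.647532868968597 26.09
[... 388 characters left out ...]
] [ 259  178   82   49 1213] ((498.3962707519531, 247.25765991210938), (85.91974639892578, 251.3763427734375), 12.218778610229492) 22.863880349797682
brass [277.5 176.9] 322 z -2.789038262782867 64.05135436523858 ext [ 46.2 247.9  66.8] top [480.4 323.8  61.7] [480.8 324.5]
brass [214.6 183.6] 200 z -2.9000055378039633 24.95913075729976 ext [ 57.5 109.2  27.9] top [325.4 382.7  22.3] [325.3 387.2]
brass [243.  200.3] 227 z -1.8171252628629873 42.74974782828764 ext [ 37.  124.7  44.6] top [382.1 277.4  40.6] [382.2 278.4]
board [373.5 314.4] [  272   266   288    94 11333] ((576.8652954101562, -132.82180786132812), (387.4964904785156, 194.95132446289062), 0.9072741866111755) 7.479521196712767
```

View pics/cropA.png

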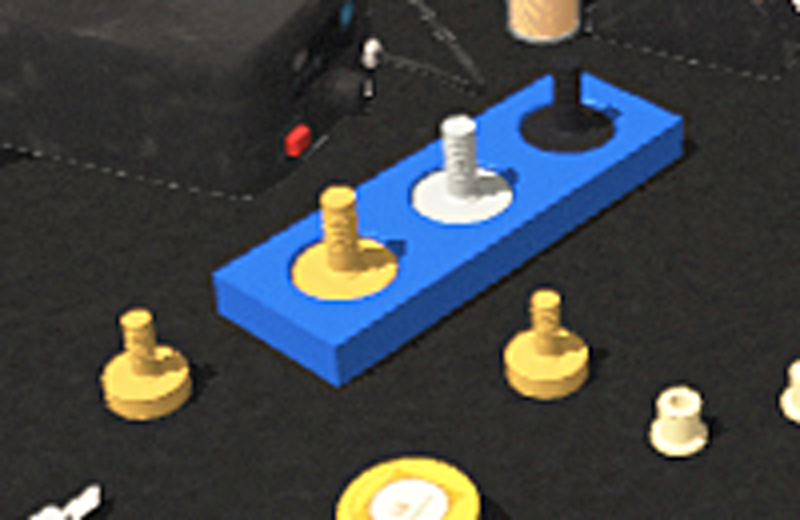

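Confirmed: the tray master's stem top is at z≈64, as listed (6+58), while the loose ones reach only about 44, so they are smaller decoys. Next I need the board outline and the obstacle heights.

Run:
```python
from h import *
np.set_printoptions(precision=1,suppress=True)
for n in ["scene","side"]:
    c=load(n+"0.npz"); P=cloud(c); H,S,V=cv2.split(cv2.cvtColor(c["frame"],cv2.COLOR_BGR2HSV))
    m=((S<50)&(V>150)).astype(np.uint8)
    m=cv2.morphologyEx(m,cv2.MORPH_OPEN,np.ones((3,3)))
    k,l,st,ce=cv2.connectedComponentsWithStats(m)
    s={"scene":(365,170),"side":(350,300)}[n]
    i=l[s[1],s[0]]; mm=(l==i).astype(np.uint8); print(n,st[i])
    ct=max(cv2.findContours(mm,0,2)[0],key=cv2.contourArea)
    ap=cv2.approxPolyDP(ct,8,True)[:,0]
    print(ap.tolist(),onplane(c,ap,8)[:,:2].tolist())
    r=cv2.minAreaRect(onplane(c,ct[:,0],8)[:,:2].astype(np.float32)); print(r)
# height map, both cams, x 300..700,y -250..450 cell 25
g=np.zeros((24,20))
Q=np.concatenate([cloud(load(n+"0.npz")).reshape(-1,3) for n in ("scene","side")])
Q=Q[~np.isnan(Q[:,0])]
ix=((Q[:,0]-250)//25).astype(int); iy=((Q[:,1]+200)//25).astype(int)
g=np.zeros((24,28)); ok=(ix>=0)&(ix<24)&(iy>=0)&(iy<28)
np.maximum.at(g,(ix[ok],iy[ok]),Q[ok,2])
print("cols y",list(range(-200,500,25)))
for i in range(24): print(250+25*i," ".join(f"{int(x):3d}" for x in g[i]))
```

```text
scene [ 306  125  187   89 4481]
[[306, 162], [367, 201], [414, 173], [492, 213], [323, 125], [345, 143]] [[598.4294612915592, -55.061005890012666], [383.14939139676926, -45.0726105896631], [399.78736703043285, -228.90587227154538], [189.49975519126338, -224.8209976088392], [736.9696626118204, -241.62347595113044], [615.854649776372, -209.8973142897729]]
((465.1028747558594, -135.31463623046875), (215.5321807861328, 550.9317626953125), 89.91228485107422)
side [  272   266   288    93 11416]
[[272, 290], [293, 337], [337, 340], [366, 358], [559, 323], [456, 336], [389, 266]] [[382.8340444396787, -56.296184937465455], [390.91537682832717, -165.49159894131344], [447.84458162779435, -184.61678845516707], [473.7342828465297, -223.50460266437182], [763.6208141062707, -224.33033350015472], [608.4007788928594, -214.35942729661622], [592.9169310329464, -37.3524506164124]]
((577.1292724609375, -130.95559692382812), (392.4492492675781, 189.61087036132812), 0.02522631548345089)
cols y [-200, -175, -150, -125, -100, -75, -50, -25, 0, 25, 50, 75, 100, 125, 150, 175, 200, 225, 250, 275, 300, 325, 3
[... 2112 characters left out ...]
   3
700 156 155   0   0   0   0   0   0   0 149 155   2   2   8   2   1   1  84  86  87  87  87  89  88  87  34   3 230
725 155 155   0   0   0   0   0   0   0 144 156   2   2   8   1   0   1  39  87  86  87  88  88  87  86  56   2 235
750 154 155   0   0   0   0   0   0   0 145 156   2   7   7   1   0   0   0  80  86  87  87  87  86  85   2   2 229
775 155 156   0   0   0   0   0   0  70 146 156   6   7   2   0   0   0   0   0  85  87  87  85   0   1   2   2   0
800 154 156   0   0   0   0  67  69  71 152 157   7   4   3   2   0   0   0   0  43  83   0   0   0   1   2   1 118
825 155 156   0   0   0   0  67  69  71 154 155   6   2   3   2   0   0   0   0   0   0   0   0  19   2   2   2 136
```

```bash
cat >> h.py <<'E'
from scipy.spatial.transform import Rotation as Ro
def rot(ydir):
    y=np.array([ydir[0],ydir[1],0.]);y/=np.linalg.norm(y);z=np.array([0,0,-1.]);x=np.cross(y,z)
    return Ro.from_matrix(np.stack([x,y,z],1)).as_rotvec()
E
python3 - <<'E'
from h import *
from workcell import robot
np.set_printoptions(precision=2,suppress=True)
a=np.deg2rad(12.3); d=np.array([np.cos(a),np.sin(a)])
for s in (1,-1):
    print(s,robot.ik([481,326.5,180],rot(s*d)),robot.ik([481,326.5,30],rot(s*d)),robot.ik([495,-140,35],rot(s*d)))
# board fit
for n in ("scene","side"):
    c=load(n+"0.npz");P=cloud(c);H,S,V=cv2.split(cv2.cvtColor(c["frame"],cv2.COLOR_BGR2HSV))
    m=(S<60)&(V>120)&(P[...,2]>4)&(P[...,2]<13)&(P[...,0]>350)&(P[...,0]<615)&(P[...,1]<0)&(P[...,1]>-260)
    print(n,m.sum(),cv2.minAreaRect(P[m][:,:2].astype(np.float32)),P[m].min(0),P[m].max(0))
E
```

```text
1 [-0.87  0.5   0.26  2.   -0.2   0.67 -0.27] [-0.78  0.72  0.12  2.08 -0.23  0.36 -0.25] [ 0.16  0.67  0.01  2.22 -0.01  0.25  0.39]
-1 [-0.32  0.54 -0.54  1.96  0.4   0.75  2.26] [-0.4   0.75 -0.44  2.05  0.67  0.48  2.01] [ 0.64  0.77 -0.7   2.19  1.01  0.55  2.51]
scene 3489 ((477.73541259765625, -146.64364624023438), (260.84368896484375, 207.82901000976562), 5.409526824951172) [ 355.7  -246.84    4.02] [614.97 -35.41  12.83]
side 10897 ((498.6773986816406, -147.24322509765625), (216.3916778564453, 208.61865234375), 5.644745349884033) [ 382.03 -248.95    4.01] [614.63 -35.12  12.82]
```

Run:
```python
from h import *
from workcell import robot
np.set_printoptions(precision=2,suppress=True)
a=np.deg2rad(12.3); d=np.array([np.cos(a),np.sin(a)])
robot.movep([481,326.5,180],rot(d))
s=robot.state();print(s["t"],s["ee_pos"],s["ft_force"])
c=robot.read_camera("wrist");np.savez("w1.npz",**c);cv2.imwrite("pics/w1.png",c["frame"])
P=cloud(c);H,S,V=cv2.split(cv2.cvtColor(c["frame"],cv2.COLOR_BGR2HSV))
m=((H>15)&(H<28)&(S>120)&(V>70)).astype(np.uint8)
k,l,st,ce=cv2.connectedComponentsWithStats(m)
for i in range(1,k):
    if st[i,4]>80:
        q=P[l==i];q=q[~np.isnan(q[:,0])]
        if len(q)<20: continue
        t=q[q[:,2]>np.percentile(q[:,2],97)-4]
        print(ce[i],st[i],q[:,2].max(),(t.min(0)+t.max(0))/2,np.ptp(t,axis=0))
```

```text
1.9167 [480.44 328.15 179.96] [-0.53  0.02  0.47]
[141.86 100.11] [ 93  60  62  65 310] 25.612179371003094 [339.23 390.13  22.77] [30.   55.45  5.68]
[295.62  90.98] [279  72  38  32 364] 45.758733912115645 [480.49 432.58  42.04] [10.96  8.66  7.44]
[271.75 199.73] [256 186  31  31 331] 65.25592924403281 [482.2  329.16  62.8 ] [15.21 15.24  4.92]
[173.37 215.45] [154 195  38  38 444] 45.52226436928942 [382.64 282.01  42.36] [11.75 11.91  6.33]
```

View pics/w1.png

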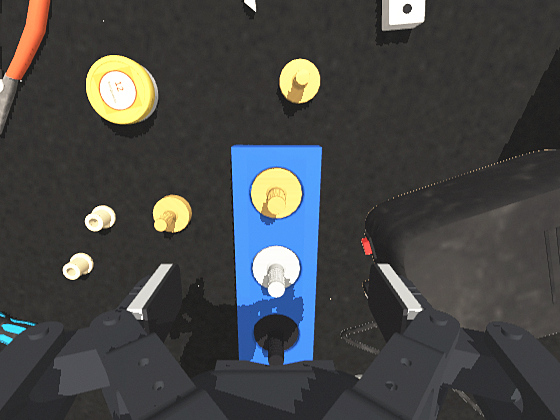

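The wrist view shows the brass stem at (277,203), in the end pocket of the tray, with steel at (276,270) and black at (276,335). The jaws lie across the row. The three views agree on about (481.3, 327.5), so I'll descend and grip.

Run:
```python
from h import *
from workcell import robot
np.set_printoptions(precision=2,suppress=True)
print(robot.line_to([481.3,327.5,70],velocity=120))
print(robot.line_to([481.3,327.5,31],velocity=60,stop_force=15))
s=robot.state();print(s["t"],s["ee_pos"],s["ft_force"])
robot.grab()
s=robot.state();print(s["t"],s["ee_pos"],s["ft_force"],s["moment"],s["grip_width"]*85)
c=robot.read_camera("wrist");cv2.imwrite("pics/w2.png",c["frame"])
```

```text
False
False
3.8333 [481.35 327.45  30.94] [ 0.59 -0.6   0.16]
4.4833 [481.44 327.6   31.17] [0.29 0.43 2.47] [-0.02  0.06 -0.02] 14.499329148936363
```

View pics/w2.png

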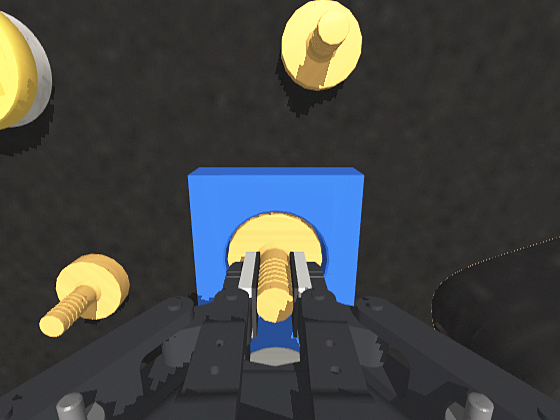

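The jaws hold the brass stem, with pads either side at (250,270) and (298,270), and the foot still sits in its pocket. Now a slow straight lift.

Run:
```python
from h import *
from workcell import robot
np.set_printoptions(precision=2,suppress=True)
print(robot.line_to([481.4,327.6,61],velocity=40,stop_force=40))
s=robot.state();print(s["t"],s["ee_pos"],s["ft_force"],s["moment"],s["grip_width"]*85)
c=robot.read_camera("wrist");cv2.imwrite("pics/w3.png",c["frame"])
```

```text
False
5.4333 [481.32 327.57  60.93] [ 0.24  0.09 -2.9 ] [-0.05 -0.02 -0.02] 14.206603710549457
```

View pics/w3.png

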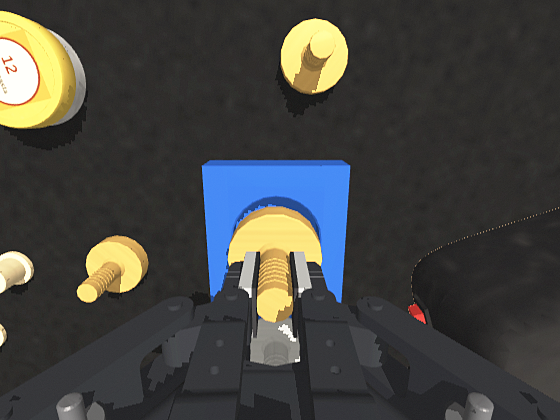

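The master is out of the pocket and hanging in the grip (−2.9 N is its weight). Next I carry it over the board and look.

Run:
```python
from h import *
from workcell import robot
np.set_printoptions(precision=2,suppress=True)
print(robot.line_to([481.4,327.6,160],velocity=100))
print(robot.line_to([497,-140,160],velocity=150))
print(robot.line_to([497,-140,70],velocity=100))
s=robot.state();print(s["t"],s["ee_pos"],s["ft_force"],s["moment"],s["grip_width"]*85)
for n in ("side","scene","wrist"):
    c=robot.read_camera(n);cv2.imwrite(f"pics/{n}4.png",c["frame"]);np.savez(f"{n}4.npz",**c)
```

```text
False
False
False
10.9417 [ 497.26 -140.11   70.41] [ 0.12  0.48 -2.47] [ 0.05  0.03 -0.03] 14.137675119823237
```

View pics/side4.png

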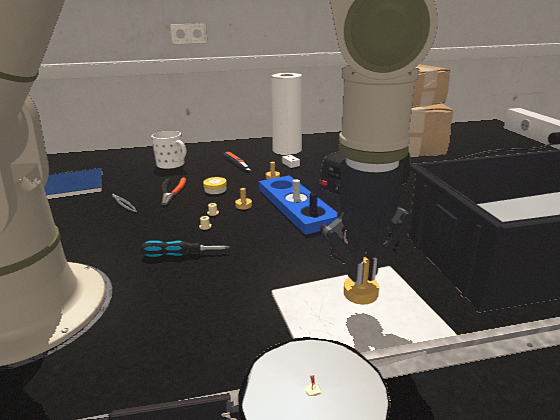

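View pics/wrist4.png

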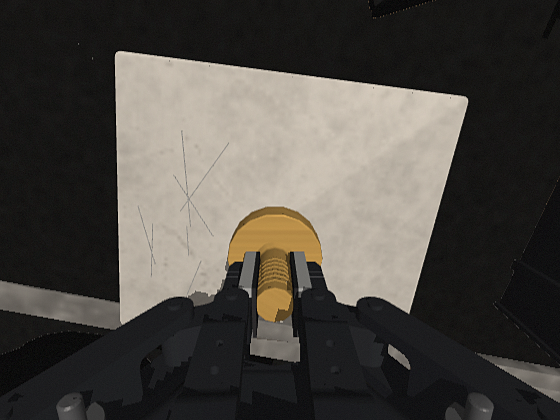

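Side view: the brass master hangs upright over the board at (361,290), with steel and black still in the tray. In the wrist view three board corners show, at (117,52), (467,99) and (120,323), so I'll check the board centre from them before lowering.

Run:
```python
from h import *
c=load("wrist4.npz");p=onplane(c,[(117,52),(467,99),(121,324)],8)[:,:2];print(p.round(1))
print(np.linalg.norm(p[0]-p[1]),np.linalg.norm(p[0]-p[2]),"centre",(p[1]+p[2])/2)
```

```text
[[ 384.7  -53.6]
 [ 595.5  -34.3]
 [ 401.5 -240.8]]
211.70517868557315 187.92593547990037 centre [ 498.50475287 -137.54338661]
```

The board centre is about (498,−138), sizes come out close to nominal (212 x 188), and we're within 3 mm of it. Lowering until contact; expected TCP at contact is about 33.

Run:
```python
from h import *
from workcell import robot
np.set_printoptions(precision=2,suppress=True)
robot.line_to([497.5,-139,42],velocity=60)
robot.pause(0.2)
print(robot.line_to([497.5,-139,28],velocity=12,stop_force=5))
s=robot.state();print(s["t"],s["ee_pos"],s["ft_force"],s["moment"],s["grip_width"]*85)
c=robot.read_camera("side");cv2.imwrite("pics/side5.png",cv2.resize(c["frame"][200:360,250:470],None,fx=3,fy=3))
```

```text
True
12.6667 [ 497.51 -138.93   33.1 ] [-0.65  0.61  5.45] [-0.01  0.09  0.04] 14.267056720166627
```

View pics/side5.png

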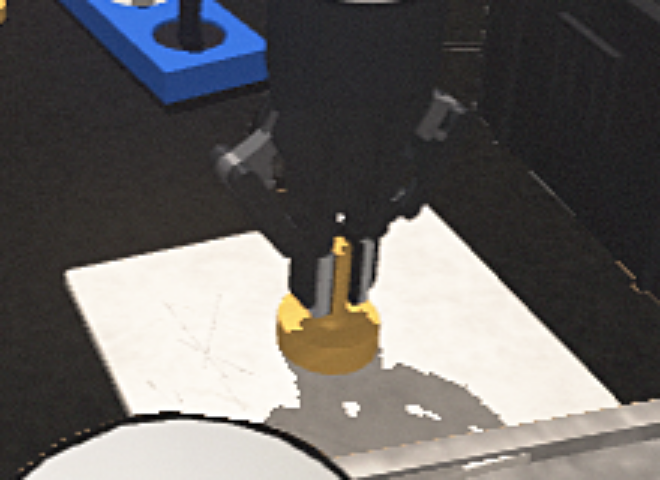

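Contact came at TCP z 33.1, as predicted, and the foot rests on the board, upright. Now I release and retreat.

Run:
```python
from h import *
from workcell import robot
np.set_printoptions(precision=2,suppress=True)
robot.open_gripper(); robot.pause(0.3)
p=robot.state()["ee_pos"]
robot.line_to([p[0],p[1],180],velocity=100)
robot.pause(0.3)
s=robot.state();print(s["t"],s["ee_pos"],s["ft_force"],s["grip_width"])
for n in ("side","wrist","scene"):
    c=robot.read_camera(n);cv2.imwrite(f"pics/{n}6.png",c["frame"])
    P=cloud(c);H,S,V=cv2.split(cv2.cvtColor(c["frame"],cv2.COLOR_BGR2HSV))
    m=((H>13)&(H<28)&(S>120)&(V>60)&(P[...,1]<-50)&(P[...,1]>-240)&(P[...,0]>380)&(P[...,0]<610)&(P[...,2]>0)&(P[...,2]<80))
    q=P[m]
    if len(q)>20:
        t=q[q[:,2]>q[:,2].max()-5]; b=q[(q[:,2]<26)&(q[:,2]>9)]
        print(n,len(q),q[:,2].max(),"stem",(t.min(0)+t.max(0))/2,"foot",(b.min(0)+b.max(0))/2,np.ptp(b,axis=0))
a,b=load("scene0.npz"),c
for nm,uv in (("steel",(225,212)),("black",(252,194))):
    x,y=uv;d=cv2.absdiff(a["frame"][y-22:y+15,x-15:x+15],b["frame"][y-22:y+15,x-15:x+15]);print(nm,d.mean())
```

```text
15.625 [ 496.96 -138.89  179.77] [0.58 0.29 0.47] 1.0025842649459793
side 995 66.2535279396098 stem [ 496.24 -141.01   63.76] foot [ 495.96 -140.37   17.55] [47.68 49.22 16.83]
wrist 2029 68.24298645767334 stem [ 497.89 -137.43   65.8 ] foot [ 497.86 -137.27   17.53] [48.62 49.2  16.93]
scene 310 69.24924811725248 stem [ 495.25 -138.65   66.84] foot [ 495.83 -136.     17.51] [50.42 47.2  16.83]
steel 1.9306306306306307
black 2.2972972972972974
```

View pics/side6.png

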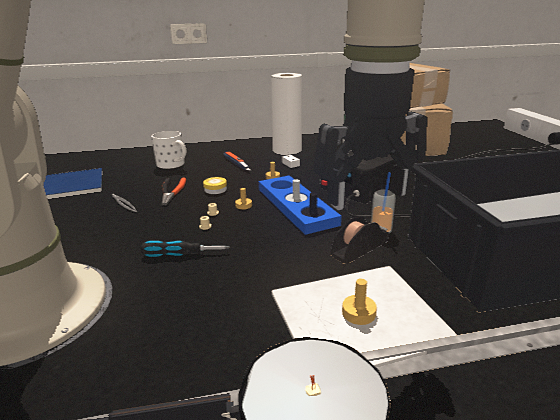

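View pics/wrist6.png

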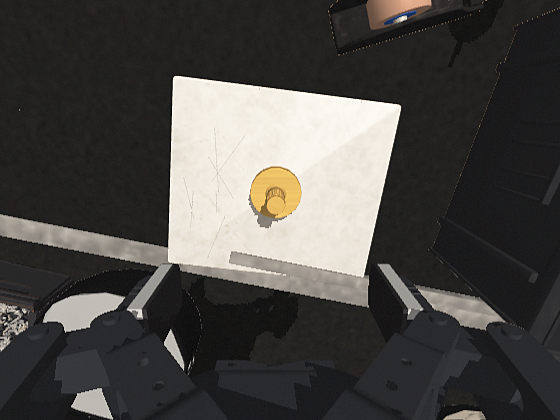

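The master stands upright near the middle of the board: (360,300) in the side view, (275,195) in the wrist view. Steel and black are unmoved, and the arm is clear.

```bash
python3 -c "
from workcell import robot
robot.finish_job();print(robot.state()['t'])"
```

```text
the job is handed in; nothing more can be done
the job is handed in; nothing more can be done
```

I lifted the brass master straight up out of its pocket and carried it to the white board. I lowered it until it touched (TCP z 33.1 mm, 5.5 N), then let go and backed away before handing the job in. The last reading before hand-in was about 15.6 s, well under the 40 s limit.

- **Position:** all three cameras put the master at about (497, −139) mm, within a few millimetres of the board centre at (498, −138). The whole foot is on the board.
- **Upright:** the stem top is directly above the foot to within about 3 mm. Its measured height, 66 to 69 mm, matches the nominal 66 mm within depth noise.
- **Steel and black masters:** the before and after scene pictures of their pockets are almost unchanged, so neither was disturbed.
- **Board outline:** the first fits from the scene and side views disagreed by several millimetres because bright objects behind the board ran into it. Three corners in the wrist view settled its position before I lowered the master.

No check failed. The system gave no verdict at hand-in.

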